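# Draw the index plunger of the indexing stand and hold it out

## Robot

A 6-joint arm with a two-finger parallel gripper is mounted at the origin on a cart in front of the work surface, level with it; the furniture and walls round the work are solid. World frame = base frame: x ahead of the robot, y to its left, z up, the work surface at z = 0. Lengths are in m, angles in rad, forces in N, time in s.
With the tool pointing down it reaches from about 0.25 to 0.8 m from the base axis. Payload 3.9 kg.
Tool frame: the origin (TCP) lies between the finger pads; the fingertips stand 11 mm ahead of it and the grasp point (between the pads) lies 8 mm behind it (arm.tip_extent is the z of the fingertips in the tool frame, in m); z points along the fingers, y is the line along which they close (so a half turn about z gives the same grasp; the last joint's range is limited). The gripper opens to 85 mm and grips with 20 to 120 N. Pads are 22 mm wide; open, the fingers measure 114 mm over their backs; the gripper's body (76 mm by 85 mm) begins 54 mm behind the grasp point. The pads swing forward as they close: fully open they stand 13 mm farther back than shut.
Start: joints at [1.295, 0.26, -0.138, 1.173, 0, 1.571], TCP at [0.143, 0.505, 0.242] pointing down, gripper open.
Joint ranges: [-2.78, 2.78], [-0.83, 1.72], [-1.28, 1.37], [-1.9, 2.12], [-1.57, 1.48], [-3.14, 3.14]. Speed limits (rad/s): [2.57, 2.57, 3.14, 3.14, 3.14, 3.14].

## Interface

Orientations are given as a 3x3 rotation matrix whose columns are the frame's x, y, z axes.
In Python, from cell import arm gives the robot as it stands.
- The arm moves only by the tool move_arm, never from a script. Its argument "moves" is a list that holds one entry, the list of rows, each a list of 5 numbers: the shift along the world's x, y, z scaled (see below), then the turn about the world's z scaled (see below), then the opening, from 0 (shut) to 1 (fully open). A call has 1 to 10 rows; each row shifts and turns the commanded pose from where the row before left it; what a row does not reach is not made up. The controller multiplies each number of a shift by 0.03 m and each number of a turn by 0.08 rad. A row lasts 1/10 s, in which the tool goes at most 50 mm and 8.59 degrees, less where a joint would pass 70% of its speed; a pose out of reach is approached as far as the arm can. A call with a number of a shift or a turn outside -1 to 1 is refused whole. A call with a gripper value outside its range is refused whole. The fingers move at their own pace and stop on an object; the grip force is fixed at half the most. Time passes only in rows, so rows that do not move let the fingers close. It gives the time, the measured TCP pose, the force, the opening and the grip force at its end, in the units of the state.
- arm.state(): the state, without advancing time (a new reading comes with each control period).
- arm.snapshot(name): name is "scene" or "side" or "wrist"; returns the picture (420x560x3 uint8, red, green, blue); there is no depth.
- arm.calibration(name): a dict with "mtx" (3x3 intrinsics, pixels), "position" and "rotation" of the camera in the world; the wrist camera has in their place "tool_from_camera" (4x4, takes a point from camera to tool coordinates, whose origin is the TCP and whose axes are the flange's). Camera axes: x right, y up, looking along -z (the intrinsics and any distortion apply to the point x, -y, -z); pixel columns grow to the right and rows downward; lengths in m; the calibration is good to about 2 mm. A picture is of the moment at which its call begins: read the wrist's pose just before it. calibration takes no time and is no camera call.
- arm.close_job(): hands the job in; it is judged then, once.
The state is a dict: "time_s": time; "q": joint angles; "qvel": joint speeds; "joint_torque": joint torques, N m; "ee_pos": TCP position; "tool_rot": TCP orientation; "wrist_force": force on the tool from outside, world axes, zero at the start; "wrist_torque": the same for the moment, N m; "gripper_width": opening from 0.0 (shut) to 1.0 (fully open); "finger_force": force on a finger pad.
Only numpy, scipy, OpenCV 4.12 (cv2) and the standard library are available. Lean on these libraries where they do the work, as an engineer would, in place of code of your own. Each camera call takes 0.05 s, during which the arm holds its last target. There are 200 camera calls.

## Task

Free the indexing stand so that I can turn its platen to the next edge of the test piece: take the red keeper link, which has a bail to lift it by, up off the plunger handle and the post, set it down flat on the turntable (do not drop it) and let go of it. Then pull the black upright handle of the sprung plunger fully back, away from the platen, until it stops, and hold it there: finish while still gripping the handle with the plunger drawn. Do not turn the platen yourself, and leave the other things where they are.

Things in the scene. Friction and masses are not known exactly. Their poses are not given: they have to be found in the camera images.
- stand: indexing stand, fixed: blue base plate 12 mm thick (x -142 to +130, y +-75 mm), aluminium latch block (x -135 to -40, y +-30 mm, flat top 60 mm up), round platen 150 mm across about x = +45 mm with a board strapped on under two black knobs (up to 96 mm). Origin on the turntable's surface, z up; +x runs along the plunger from block to platen, so the plunger is drawn toward -x.
- post_top (a point): top of the fixed steel keeper post, 12 mm across, that rises 28 mm from the latch block's top at x = -52, y = 0 mm of the stand (88 mm above the turntable), between handle and platen.
- pull_handle: the plunger's upright handle: round black sleeve 18 mm across, domed, 44 mm tall (top 104 mm above the turntable), in a slot of the latch block, at x = -95, y = 0 mm of the stand when home. Origin on its axis at the block's top (60 mm up); axes as the stand's. Pinch from above, best across the slot (stand's y); along x, 28 mm are free between it and the post.
- plunger (a joint): travel of the sprung plunger in m: 0 = home, its tapered nose 10 mm deep in a seat hole of the platen's rim; grows as the handle is drawn along the stand's -x; solid stop at 0.024 (an orange band then shows on the rod behind the block). Spring: 6 N at home, 14.5 N at the stop; it flies home if let go. With the keeper on it moves 6 mm at most.
- platen (a joint): turn of the platen in rad, 0 at the start, counter-clockwise from above positive. Locked with small play while the nose is home; turns under light friction (0.12 N m) when the plunger is drawn.
- keeper: red keeper, loose, 0.12 kg: oblong link of 9 mm round bar, 82 mm (x) by 44 mm (y), opening 64x26 mm, with an upright wire bail (arch across y at mid-length). Starts flat on the latch block round handle and post, about 3 mm play each way, x along the stand's x. Origin: centre of the link's underside (60 mm up at the start); must rise 44 mm to clear the handle.
- keeper_bail (a point): point to grip: centre of the black sleeve (12 mm thick, 22 mm long along the keeper's y) on the bail's top bar, 70 mm above the link's underside. Grip from above, fingers closing along the keeper's x; fingertips up to 24 mm below this point stay above the handle.
- bit_case: closed blue and black assortment case with a red latch, 143x192x48 mm, loose; origin at the centre of its underside. Bystander.
- next_piece: loose edge test piece, wood-faced board 120x67x19 mm, lying flat beyond the upright pins at the middle of the turntable; origin at the centre of its underside. Bystander.
- hex_key: grey L-shaped hex key, 41x110x8 mm, loose, lying flat between the stand and the case (from there toward the robot the turntable is bare); origin at the centre of its underside. Bystander.
Things that resemble listed ones, but are neither listed nor needed, are in the scene too. There is more than one size of the keeper; the one meant has the size given above.

How it is judged:
On the way, in this order (a step that is already met when the one before it is completed fails the run):
1. the keeper is lifted up and clear off the handle and the post, in the fingers, with the plunger still home (height (world z) of keeper above 0.104 m and contact force between the fingers and keeper above 0.3 N and value of joint plunger below 0.007 m), for 0.1 s.
2. the keeper is lowered to the turntable while still in the fingers (height (world z) of keeper below 0.012 m and contact force between the fingers and keeper above 0.3 N), for 0.05 s.
3. the keeper lies flat on the turntable, let go of, with the plunger still home (height (world z) of keeper below 0.006 m and angle between keeper's own z axis and vertical below 0.12 rad and contact force between the fingers and keeper below 0.1 N and linear speed of keeper below 0.02 m/s and value of joint plunger below 0.007 m), for 0.2 s.
At the end, for the whole second after the job is handed in: plunger drawn at least 21 of 24 mm through the last second, held by the fingers on its handle (over 3 N); keeper flat on the turntable (underside within 6 mm, tilt under 0.12 rad), at rest, touching neither stand nor robot; platen within 0.1 rad of its start (value of joint plunger above 0.021 m and contact force between the fingers and pull_handle above 3 N and height (world z) of keeper below 0.006 m and angle between keeper's own z axis and vertical below 0.12 rad and linear speed of keeper below 0.02 m/s and contact force between keeper and stand below 0.2 N and contact force between the arm and keeper below 0.2 N and value of joint platen between -0.1 and 0.1 rad); the arm keeps its last pose, push and grip.
It fails at once if the platen is turned more than 0.15 rad (value of joint platen above 0.15 rad or value of joint platen below -0.15 rad).
It fails at once if the bit case is moved more than 20 mm (distance of bit_case from where it was at the start of the episode above 0.02 m).
It fails at once if the next piece is moved more than 20 mm (distance of next_piece from where it was at the start of the episode above 0.02 m).
It fails at once if the hex key is moved more than 20 mm (distance of hex_key from where it was at the start of the episode above 0.02 m).
It also fails if it takes over 53 s, if anything falls off the work surface, if the arm or the gripper's body presses on something with over 40 N, if the wrist force passes 120 N, or if a joint passes its speed limit or range.

## Working session

There is one attempt and no reset: what is moved stays moved. The work goes in short steps, Python scripts to look and compute and a tool call to move; the robot and the scene stay as the last step left them, time stands still between calls to the robot, and variables do not carry over. Pictures are saved under pics/ and viewed, at most 10 in all, crops included, and the job is handed in when it is done.

Besides the shell and the picture viewer there is one more tool, called after ">>>" by a JSON object that holds its "name" and its "arguments". move_arm: Moves the arm, as the interface text tells. Its arguments: {"type":"object","properties":{"moves":{"type":"array"}},"required":["moves"]}

```bash
mkdir -p pics; cat > h.py <<'E'
import numpy as np, cv2
from cell import arm
def snap(n,f):
    im=arm.snapshot(n); cv2.imwrite('pics/'+f,im[:,:,::-1]); return im
def ray(name,uv,s=None):
    c=arm.calibration(name); K=np.array(c['mtx'])
    p=np.linalg.solve(K,[uv[0],uv[1],1.]); d=np.array([p[0],-p[1],-p[2]])
    if name=='wrist':
        T=np.array(c['tool_from_camera']); R=np.array(s['tool_rot'])
        return np.array(s['ee_pos'])+R@T[:3,3], R@T[:3,:3]@d
    return np.array(c['position']), np.array(c['rotation'])@d
def plane(name,uv,z,s=None):
    o,d=ray(name,uv,s); return o+d*(z-o[2])/d[2]
def proj(name,P,s=None):
    c=arm.calibration(name); K=np.array(c['mtx'])
    if name=='wrist':
        T=np.array(c['tool_from_camera']);R=np.array(s['tool_rot']);o=np.array(s['ee_pos'])+R@T[:3,3];R=R@T[:3,:3]
    else: o=np.array(c['position']);R=np.array(c['rotation'])
    q=R.T@(np.array(P)-o); v=K@np.array([q[0],-q[1],-q[2]]); return v[:2]/v[2]
E
python3 - <<'E'
from h import *
s=arm.state(); print(s['ee_pos'],s['tool_rot'],s['gripper_width'],arm.tip_extent)
a=[snap(n,n+'0.png') for n in('scene','side','wrist')]
for n in('scene','side','wrist'):
    print({k:np.round(v,3).tolist() for k,v in arm.calibration(n).items()})
cv2.imwrite('pics/both.png',np.vstack(a[:2])[:,:,::-1]) 
E
```

```text
[0.14278625 0.50451992 0.24145733] [[-9.62210998e-01  2.72304420e-01 -5.45521053e-04]
 [ 2.72304966e-01  9.62209158e-01 -1.88171280e-03]
 [ 1.25066406e-05 -1.95915284e-03 -9.99998081e-01]] 0.9974830015589653 0.011
{'mtx': [[465.577, 0.0, 280.365], [0.0, 465.577, 211.929], [0.0, 0.0, 1.0]], 'position': [0.288, -0.504, 0.849], 'rotation': [[0.871, 0.394, -0.293], [-0.491, 0.688, -0.535], [-0.009, 0.61, 0.792]]}
{'mtx': [[483.187, 0.0, 283.943], [0.0, 483.187, 212.297], [0.0, 0.0, 1.0]], 'position': [0.252, 0.801, 0.82], 'rotation': [[-0.921, 0.265, -0.286], [-0.39, -0.582, 0.714], [0.023, 0.769, 0.639]]}
{'mtx': [[308.427, 0.0, 276.231], [0.0, 308.427, 205.419], [0.0, 0.0, 1.0]], 'tool_from_camera': [[-0.0, 0.962, 0.271, 0.069], [1.0, 0.001, -0.001, 0.002], [-0.001, 0.271, -0.962, -0.133], [0.0, 0.0, 0.0, 1.0]]}
```

View pics/scene0.png

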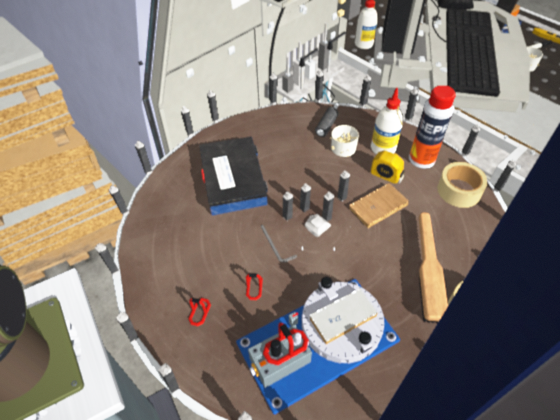

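View pics/side0.png

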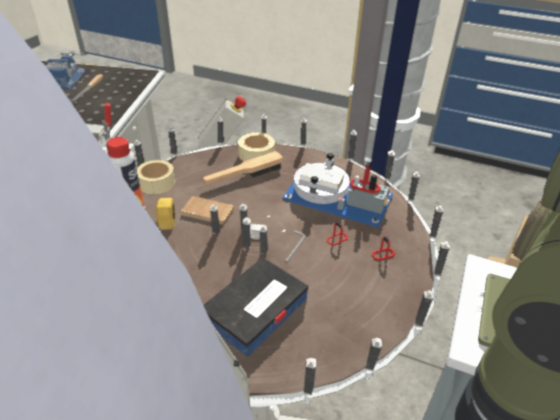

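Three red links are visible: two lie loose on the turntable (scene pixels about (199,312) and (254,287)), and one sits on the latch block round the handle and post at (285,348). The one on the block fits the description. I'll confirm it in an enlarged crop and measure the stand's base plate.

```bash
python3 - <<'E'
from h import *
im=cv2.imread('pics/scene0.png')
cv2.imwrite('pics/crop1.png',cv2.resize(im[270:420,220:410],None,fx=4,fy=4,interpolation=cv2.INTER_CUBIC))
hsv=cv2.cvtColor(im,cv2.COLOR_BGR2HSV)
m=cv2.inRange(hsv,(100,130,60),(125,255,255)); m[:280]=0; m[:,402:]=0
n,l,st,_=cv2.connectedComponentsWithStats(m)
for i in range(1,n):
    if st[i,4]>30: print(st[i])
ys,xs=np.nonzero(m)
P=np.array([plane('scene',(x,y),.012)[:2] for x,y in zip(xs,ys)]).astype(np.float32)
r=cv2.minAreaRect(P); print(r, cv2.boxPoints(r))
print([proj('scene',[*p,.012]).round(0) for p in cv2.boxPoints(r)])
E
```

```text
[291 306  12  23  92]
[237 313  54  54 648]
[ 254  319  146   95 2595]Traceback (most recent call last):
  File "<stdin>", line 10, in <module>
  File "h.py", line 13, in plane
    o,d=ray(name,uv,s); return o+d*(z-o[2])/d[2]
        ~~~^^^^^^^^^^^
  File "h.py", line 6, in ray
    c=arm.calibration(name); K=np.array(c['mtx'])
ValueError: time passes only in moves, steps and waits
```

View pics/crop1.png

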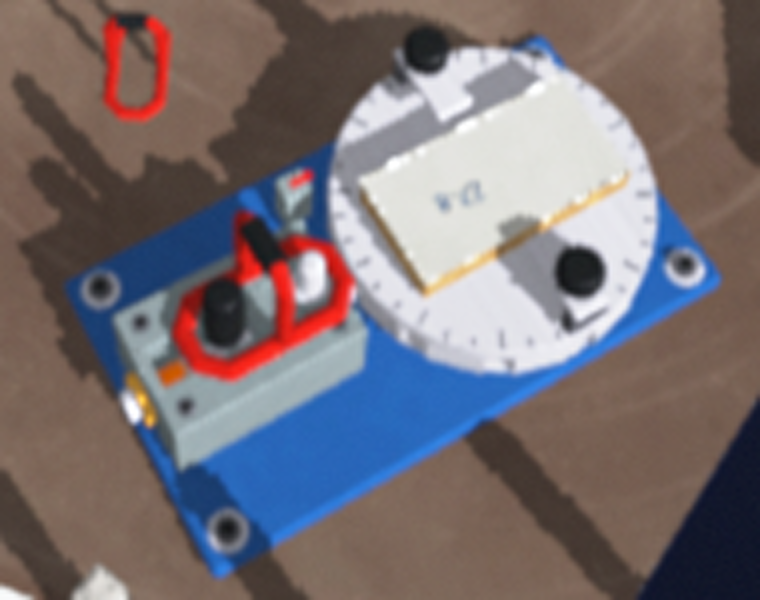

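The crop confirms it. The red link surrounds the black handle (crop (223,310)) and the steel post (310,275). Its bail sleeve is at crop (263,240), which is scene (285.8,330). The plate corners are at scene (237,341), (274.5,414) and (400,339.5).

```bash
sed -i 's/^def snap/import functools\ncal=functools.lru_cache(None)(arm.calibration)\ndef snap/; s/c=arm.calibration(name)/c=cal(name)/' h.py; python3 - <<'E'
from h import *
im=cv2.imread('pics/scene0.png')
hsv=cv2.cvtColor(im,cv2.COLOR_BGR2HSV)
m=cv2.inRange(hsv,(100,130,60),(125,255,255)); m[:280]=0; m[:,402:]=0
l=cv2.connectedComponentsWithStats(m)[1]; 
ys,xs=np.nonzero(m)
P=np.array([plane('scene',(x,y),.012)[:2] for x,y in zip(xs,ys)]).astype(np.float32)
r=cv2.minAreaRect(P); b=cv2.boxPoints(r); print(r); print([proj('scene',[*p,.012]).round(0) for p in b])
c=[plane('scene',u,.012)[:2] for u in((236.75,341.25),(274.5,414.5),(400,339.5))]
print(c,np.linalg.norm(c[0]-c[1]),np.linalg.norm(c[1]-c[2]))
d=c[2]-c[1]; print('yaw corners',np.degrees(np.arctan2(d[1],d[0])))
print('bail z.13',plane('scene',(285.8,330),.13),'handle top',plane('scene',(275.7,342),.104))
# side view check: sleeve of bail + handle blobs
si=cv2.imread('pics/side0.png')
cv2.imwrite('pics/crop2.png',cv2.resize(si[140:280,270:420],None,fx=4,fy=4,interpolation=cv2.INTER_CUBIC))
# stand pose from the rect
e=d/np.linalg.norm(d); f=np.array([-e[1],e[0]])
mid=(c[0]+c[2])/2; O=mid+e*.006; print('origin',O)
for nm,x,z in(('bail',-.07,.13),('handle',-.095,.104),('post',-.052,.088)):
    w=[*(O+e*x),z]; print(nm,np.round(w,4),proj('scene',w).round(1),proj('side',w).round(1))
E
```

```text
((0.5099543333053589, -0.2374824583530426), (0.1507887840270996, 0.2710198760032654), 89.55855560302734)
[array([273., 415.]), array([401., 340.]), array([355., 278.]), array([235., 340.])]
[array([ 0.37728218, -0.16430327]), array([ 0.37604886, -0.3124835 ]), array([ 0.64433535, -0.31209052])] 0.14818536231303459 0.2682867785228351
yaw corners 0.0839268724422499
bail z.13 [ 0.44276583 -0.23460274  0.13      ] handle top [ 0.42328896 -0.23483687  0.104     ]
origin [ 0.51680876 -0.23818811]
bail [ 0.4468 -0.2383  0.13  ] [289.1 330.7] [365.6 163.2]
handle [ 0.4218 -0.2383  0.104 ] [275.9 344.2] [373.7 173.9]
post [ 0.4648 -0.2383  0.088 ] [298.  335.8] [356.9 174.9]
```

View pics/crop2.png

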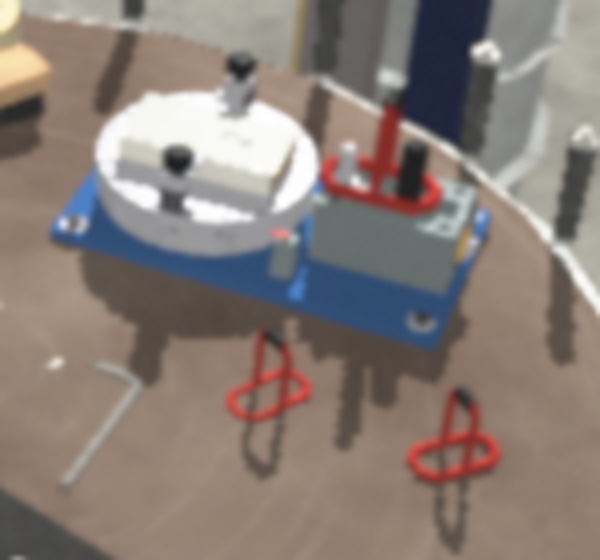

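The side view agrees: bail top at side (368,162), handle top at (373.5,176). The stand's yaw is about 0, with the bail near (0.444,-0.236,0.13). I'll move above it.

>>> {"name": "move_arm", "arguments": {"moves": [[[0.4, -0.99, 0, -0.65, 1], [0.4, -0.99, 0, -0.65, 1], [0.4, -0.99, 0, -0.65, 1], [0.4, -0.99, 0, -0.65, 1], [0.4, -0.99, 0, -0.65, 1], [0.4, -0.99, 0, -0.65, 1], [0.4, -0.99, 0, -0.65, 1], [0.4, -0.99, 0, -0.65, 1], [0.4, -0.99, 0, -0.65, 1], [0.4, -0.99, 0, -0.65, 1]]]}}

```text
time_s: 1.15
ee_pos: [0.263, 0.2068, 0.2422]
tool_rot: [[-0.698, 0.716, -0.0], [0.716, 0.698, -0.0], [-0.0, -0.0, -1.0]]
wrist_force: [0.6, 0.7, 0.8]
gripper_width: 0.999
finger_force: 0.0
```

>>> {"name": "move_arm", "arguments": {"moves": [[[0.4, -0.99, 0, -0.65, 1], [0.4, -0.99, 0, -0.65, 1], [0.4, -0.99, 0, -0.65, 1], [0.4, -0.99, 0, -0.65, 1], [0.4, -0.99, 0, -0.65, 1], [0.4, -0.99, 0, -0.65, 1], [0.4, -0.99, 0, -0.65, 1], [0.4, -0.99, 0, -0.65, 1], [0.4, -0.99, 0, -0.65, 1], [0.4, -0.99, 0, -0.65, 1]]]}}

```text
time_s: 2.15
ee_pos: [0.383, -0.0902, 0.2422]
tool_rot: [[-0.25, 0.968, -0.0], [0.968, 0.25, 0.0], [0.0, -0.0, -1.0]]
wrist_force: [0.6, 0.8, 0.5]
gripper_width: 0.995
finger_force: 0.0
```

>>> {"name": "move_arm", "arguments": {"moves": [[[0.4, -0.99, 0, -0.65, 1], [0.4, -0.99, 0, -0.65, 1], [0.4, -0.99, 0, -0.65, 1], [0.4, -0.99, 0, -0.65, 1], [0.4, -0.99, 0, -0.65, 1], [0, 0, 0, 0, 1], [0, 0, 0, 0, 1]]]}}

```text
time_s: 2.85
ee_pos: [0.4426, -0.2375, 0.2417]
tool_rot: [[0.006, 1.0, -0.001], [1.0, -0.006, 0.001], [0.001, -0.001, -1.0]]
wrist_force: [0.3, -0.3, -0.3]
gripper_width: 1.002
finger_force: 0.0
```

```bash
python3 - <<'E'
from h import *
s=arm.state(); print(s['time_s'],s['ee_pos'],s['tool_rot'],s['q'])
snap('wrist','w1.png')
for nm,w in(('bail',(.444,-.236,.13)),('handle',(.4225,-.238,.104)),('post',(.465,-.238,.088))): print(nm,proj('wrist',w,s))
E
```

```text
2.85 [ 0.44259139 -0.23752338  0.24169278] [[ 0.00575871  0.99998248 -0.00137201]
 [ 0.99998285 -0.00575724  0.00107455]
 [ 0.00106663 -0.00137817 -0.99999848]] [-4.92731108e-01  2.22761142e-01 -1.90296660e-01  1.15945562e+00
  2.97718271e-04  1.08382297e+00]
bail [277.14748241 206.1105619 ]
handle [253.40856849 200.59007699]
post [299.01219259 196.09194359]
```

View pics/w1.png

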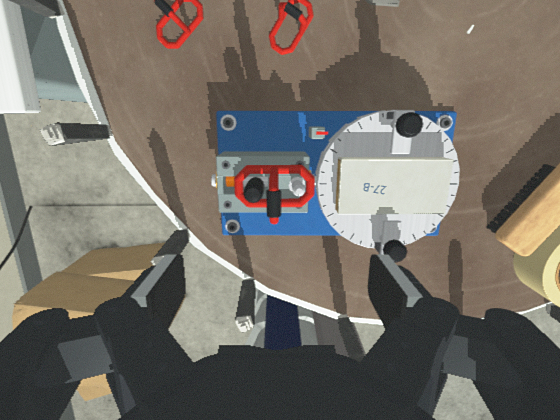

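The wrist view shows the bail sleeve at (274,204), within 3 px of the prediction (277,206), and the plate edges parallel to the image axes. That puts the bail at about (0.442,-0.236). I'll descend and grip it.

>>> {"name": "move_arm", "arguments": {"moves": [[[0, 0.05, -0.5, 0, 1], [0, 0, -0.5, 0, 1], [0, 0, -0.5, 0, 1], [0, 0, -0.5, 0, 1], [0, 0, -0.5, 0, 1], [0, 0, -0.5, 0, 1], [0, 0, -0.5, 0, 1], [0, 0, -0.48, 0, 1], [0, 0, 0, 0, 0.6], [0, 0, 0, 0, 0.4]]]}}

```text
time_s: 3.9
ee_pos: [0.4425, -0.2349, 0.1232]
tool_rot: [[0.004, 1.0, -0.001], [1.0, -0.004, 0.0], [0.0, -0.001, -1.0]]
wrist_force: [0.9, 0.9, -0.2]
gripper_width: 0.694
finger_force: 0.0
```

>>> {"name": "move_arm", "arguments": {"moves": [[[0, 0, 0, 0, 0], [0, 0, 0, 0, 0], [0, 0, 0, 0, 0], [0, 0, 0, 0, 0], [0, 0, 0, 0, 0], [0, 0, 0, 0, 0]]]}}

```text
time_s: 4.5
ee_pos: [0.443, -0.2361, 0.1235]
tool_rot: [[0.005, 1.0, 0.0], [1.0, -0.005, -0.001], [-0.001, 0.0, -1.0]]
wrist_force: [-1.9, -0.7, 4.7]
gripper_width: 0.116
finger_force: 58.7
```

>>> {"name": "move_arm", "arguments": {"moves": [[[0, 0, 0.2, 0, 0], [0, 0, 0.3, 0, 0], [0, 0, 0.3, 0, 0], [0, 0, 0.3, 0, 0], [0, 0, 0.3, 0, 0], [0, 0, 0.3, 0, 0], [0, 0, 0.3, 0, 0], [0, 0, 0.3, 0, 0], [0, 0, 0.3, 0, 0], [0, 0, 0, 0, 0]]]}}

```text
time_s: 5.5
ee_pos: [0.4438, -0.2363, 0.2024]
tool_rot: [[0.005, 1.0, 0.002], [1.0, -0.005, -0.001], [-0.001, 0.002, -1.0]]
wrist_force: [0.7, -0.3, -2.1]
gripper_width: 0.113
finger_force: 58.6
```

```bash
python3 - <<'E'
from h import *
s=arm.state(); print(s['time_s'],s['ee_pos'],s['wrist_force'],s['gripper_width'],s['finger_force'])
im=snap('scene','sc2.png')
cv2.imwrite('pics/crop3.png',cv2.resize(im[200:420,90:410],None,fx=2.4,fy=2.4)[:,:,::-1])
for nm,u in(('decoyA',(199,312)),('decoyB',(254,287)),('hex elbow',(281,259)),('hex end',(264,228)),('hex end2',(296,258)),('case corner',(212,212)),('case c2',(267,205)),('rim',(118,250)),('rim',(165,370))): print(nm,plane('scene',u,0).round(3))
for u in((.4,.0),(.42,.03),(.45,.02),(.38,.05)): print(u,proj('scene',[*u,0]).round())
E
```

```text
5.5 [ 0.44383638 -0.23633727  0.20243143] [ 0.73107093 -0.3231649  -2.14014052] 0.11304107324892573 58.58144223690033
decoyA [ 0.34  -0.068  0.   ]
decoyB [ 0.46  -0.073  0.   ]
hex elbow [ 0.541 -0.042  0.   ]
hex end [0.548 0.048 0.   ]
hex end2 [ 0.57  -0.056  0.   ]
case corner [0.465 0.147 0.   ]
case c2 [ 0.585  0.103 -0.   ]
rim [0.245 0.154 0.   ]
rim [ 0.24  -0.144  0.   ]
(0.4, 0.0) [212. 273.]
(0.42, 0.03) [215. 258.]
(0.45, 0.02) [230. 256.]
(0.38, 0.05) [194. 259.]
```

View pics/crop3.png

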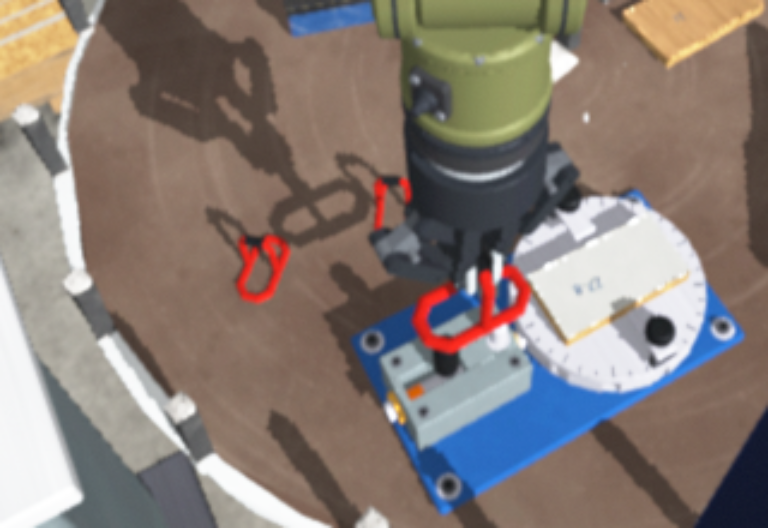

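The crop shows the keeper held by its bail and clear above the handle (crop (445,350)) and post. The turntable is bare around (0.41, 0.02), so I'll carry it there.

>>> {"name": "move_arm", "arguments": {"moves": [[[-0.05, 0.4, 0, 0, 0], [-0.11, 0.85, 0, 0, 0], [-0.11, 0.85, 0, 0, 0], [-0.11, 0.85, 0, 0, 0], [-0.11, 0.85, 0, 0, 0], [-0.11, 0.85, 0, 0, 0], [-0.11, 0.85, 0, 0, 0], [-0.11, 0.85, 0, 0, 0], [-0.11, 0.85, 0, 0, 0], [-0.11, 0.85, 0, 0, 0]]]}}

```text
time_s: 6.55
ee_pos: [0.4104, 0.0073, 0.2003]
tool_rot: [[0.005, 1.0, -0.002], [1.0, -0.005, 0.0], [0.0, -0.002, -1.0]]
wrist_force: [0.2, -0.2, -2.3]
gripper_width: 0.114
finger_force: 58.6
```

>>> {"name": "move_arm", "arguments": {"moves": [[[-0.05, 0.4, 0, 0, 0], [0, 0, -0.3, 0, 0], [0, 0, -0.6, 0, 0], [0, 0, -0.6, 0, 0], [0, 0, -0.6, 0, 0], [0, 0, -0.6, 0, 0], [0, 0, -0.6, 0, 0], [0, 0, -0.5, 0, 0], [0, 0, -0.3, 0, 0], [0, 0, 0, 0, 0]]]}}

```text
time_s: 7.55
ee_pos: [0.4089, 0.017, 0.0765]
tool_rot: [[0.006, 1.0, -0.003], [1.0, -0.006, -0.0], [-0.0, -0.003, -1.0]]
wrist_force: [-1.0, -1.0, -1.3]
gripper_width: 0.113
finger_force: 58.6
```

```bash
python3 - <<'E'
from h import *
s=arm.state(); print(s['time_s'],s['ee_pos'],s['wrist_force'],s['gripper_width'],s['finger_force'])
a=snap('side','sd3.png');b=snap('scene','sc3.png')
x,y=proj('side',[.41,.02,.05]).astype(int);u,v=proj('scene',[.41,.02,.05]).astype(int)
cv2.imwrite('pics/crop4.png',cv2.resize(np.hstack([a[y-70:y+70,x-65:x+65],b[v-70:v+70,u-65:u+65]]),None,fx=3,fy=3)[:,:,::-1])
E
```

```text
7.55 [0.40885235 0.0170388  0.07650591] [-0.98100317 -1.02930384 -1.34545087] 0.11259319024315402 58.57853293418884
```

View pics/crop4.png

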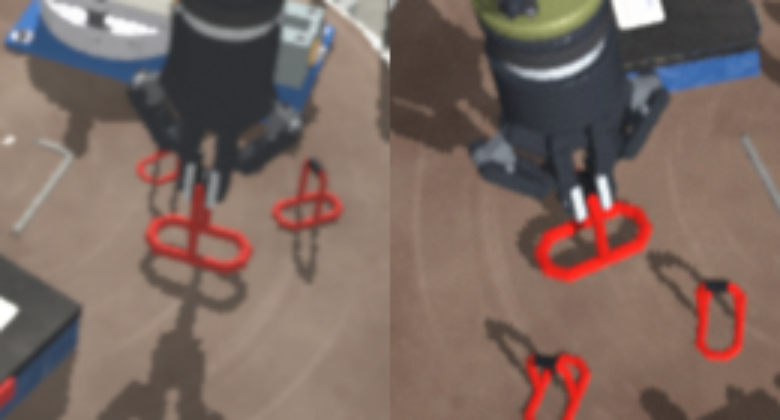

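The keeper hangs level over bare turntable, about 13 mm up, and clear of both decoys. I'll lower it slowly.

>>> {"name": "move_arm", "arguments": {"moves": [[[0, 0, -0.1, 0, 0], [0, 0, -0.1, 0, 0], [0, 0, -0.1, 0, 0], [0, 0, -0.05, 0, 0], [0, 0, 0, 0, 0], [0, 0, 0, 0, 0]]]}}

```text
time_s: 8.25
ee_pos: [0.4102, 0.0177, 0.0674]
tool_rot: [[0.005, 1.0, -0.0], [1.0, -0.005, -0.0], [-0.0, -0.0, -1.0]]
wrist_force: [0.2, -0.6, -0.8]
gripper_width: 0.112
finger_force: 58.6
```

>>> {"name": "move_arm", "arguments": {"moves": [[[0, 0, -0.04, 0, 0], [0, 0, 0, 0, 0], [0, 0, 0, 0, 0]]]}}

```text
time_s: 8.55
ee_pos: [0.4103, 0.0176, 0.0662]
tool_rot: [[0.005, 1.0, 0.0], [1.0, -0.005, -0.0], [-0.0, 0.0, -1.0]]
wrist_force: [0.5, -0.9, -0.7]
gripper_width: 0.115
finger_force: 58.6
```

>>> {"name": "move_arm", "arguments": {"moves": [[[0, 0, -0.03, 0, 0], [0, 0, 0, 0, 0], [0, 0, 0, 0, 0]]]}}

```text
time_s: 8.85
ee_pos: [0.4102, 0.0176, 0.0653]
tool_rot: [[0.005, 1.0, -0.0], [1.0, -0.005, -0.0], [-0.0, -0.0, -1.0]]
wrist_force: [-0.2, -0.9, -2.3]
gripper_width: 0.117
finger_force: 58.6
```

>>> {"name": "move_arm", "arguments": {"moves": [[[0, 0, -0.04, 0, 0], [0, 0, 0, 0, 0], [0, 0, 0, 0, 0]]]}}

```text
time_s: 9.15
ee_pos: [0.4102, 0.0177, 0.0641]
tool_rot: [[0.005, 1.0, -0.0], [1.0, -0.005, 0.0], [0.0, -0.0, -1.0]]
wrist_force: [0.3, -0.2, -1.2]
gripper_width: 0.12
finger_force: 58.6
```

>>> {"name": "move_arm", "arguments": {"moves": [[[0, 0, -0.04, 0, 0], [0, 0, 0, 0, 0], [0, 0, 0, 0, 0]]]}}

```text
time_s: 9.45
ee_pos: [0.4095, 0.0177, 0.0633]
tool_rot: [[0.005, 1.0, -0.001], [1.0, -0.005, 0.0], [0.0, -0.001, -1.0]]
wrist_force: [-2.7, -1.0, 5.7]
gripper_width: 0.115
finger_force: 59.3
```

It is resting on the turntable (6 N at z 0.063, as expected), so I'll release it and rise.

>>> {"name": "move_arm", "arguments": {"moves": [[[0, 0, 0, 0, 0.3], [0, 0, 0, 0, 0.5], [0, 0, 0, 0, 0.7], [0, 0, 0, 0, 0.7], [0, 0, 0, 0, 0.7], [0, 0, 0, 0, 0.7], [0, 0, 0.2, 0, 0.7], [0, 0, 0.5, 0, 0.7], [0, 0, 1, 0, 0.7], [0, 0, 1, 0, 0.7]]]}}

```text
time_s: 10.45
ee_pos: [0.4096, 0.0176, 0.1448]
tool_rot: [[0.005, 1.0, -0.001], [1.0, -0.005, -0.0], [-0.0, -0.001, -1.0]]
wrist_force: [1.0, -0.2, 0.8]
gripper_width: 0.705
finger_force: 0.0
```

>>> {"name": "move_arm", "arguments": {"moves": [[[0, 0, 1, 0, 0.7], [0, 0, 1, 0, 0.7], [0, 0, 1, 0, 0.7], [0, 0, 0.5, 0, 0.7], [0, 0, 0, 0, 0.7], [0, 0, 0, 0, 0.7]]]}}

```text
time_s: 11.05
ee_pos: [0.4101, 0.0176, 0.2488]
tool_rot: [[0.005, 1.0, 0.0], [1.0, -0.005, -0.0], [-0.0, 0.0, -1.0]]
wrist_force: [-0.1, -0.2, -0.6]
gripper_width: 0.7
finger_force: 0.0
```

```bash
python3 - <<'E'
from h import *
s=arm.state(); print(s['time_s'],s['ee_pos'],s['wrist_force'],s['q'])
a=snap('side','sd4.png');b=snap('scene','sc4.png')
x,y=proj('side',[.41,.02,.03]).astype(int);u,v=proj('scene',[.42,-.1,.05]).astype(int)
cv2.imwrite('pics/crop5.png',cv2.resize(np.hstack([a[y-90:y+70,x-65:x+65],b[v-80:v+80,u-65:u+65]]),None,fx=3,fy=3)[:,:,::-1])
print(x,y,u,v)
E
```

```text
11.05 [0.41013743 0.0176453  0.24878168] [-0.05662647 -0.17986529 -0.60636535] [ 4.30143199e-02  6.04317917e-02 -3.68251746e-01  1.14180799e+00
 -2.38007678e-05  1.61881170e+00]
345 260 240 294
```

View pics/crop5.png

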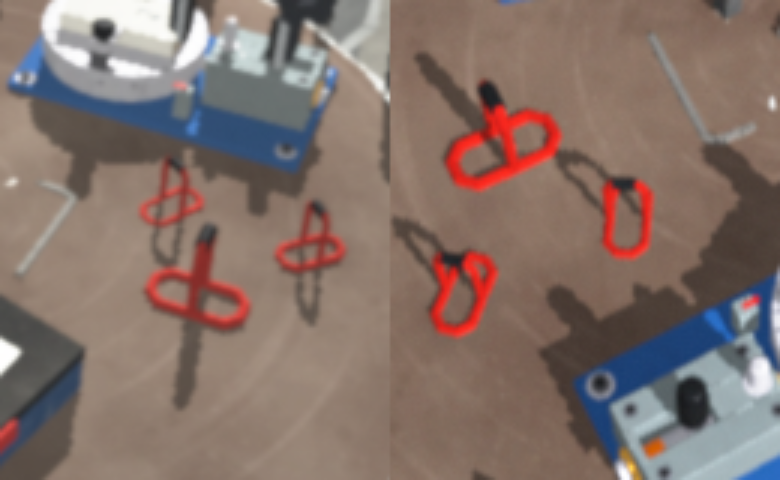

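The keeper lies flat and free on the turntable. The handle top is at scene (275.7,342.3), unchanged, so the plunger is home. I'll move above it and turn 90°.

>>> {"name": "move_arm", "arguments": {"moves": [[[0.04, -0.85, 0, 0.98, 0.7], [0.04, -0.85, 0, 0.98, 0.7], [0.04, -0.85, 0, 0.98, 0.7], [0.04, -0.85, 0, 0.98, 0.7], [0.04, -0.85, 0, 0.98, 0.7], [0.04, -0.85, 0, 0.98, 0.7], [0.04, -0.85, 0, 0.98, 0.7], [0.04, -0.85, 0, 0.98, 0.7], [0.04, -0.85, 0, 0.98, 0.7], [0.04, -0.85, 0, 0.98, 0.7]]]}}

```text
time_s: 12.15
ee_pos: [0.4214, -0.238, 0.2473]
tool_rot: [[-0.705, 0.709, -0.003], [0.709, 0.705, 0.002], [0.003, -0.001, -1.0]]
wrist_force: [0.1, -0.7, -0.1]
gripper_width: 0.698
finger_force: 0.0
```

>>> {"name": "move_arm", "arguments": {"moves": [[[0, 0, 0, 0.99, 0.7], [0, 0, 0, 0.99, 0.7], [0, 0, 0, 0.99, 0.7], [0, 0, 0, 0.99, 0.7], [0, 0, 0, 0.99, 0.7], [0, 0, 0, 0.99, 0.7], [0, 0, 0, 0.99, 0.7], [0, 0, 0, 0.99, 0.7], [0, 0, 0, 0.99, 0.7], [0, 0, 0, 0.99, 0.7]]]}}

```text
time_s: 13.15
ee_pos: [0.4214, -0.2369, 0.2473]
tool_rot: [[-1.0, -0.003, -0.003], [-0.003, 1.0, 0.002], [0.003, 0.002, -1.0]]
wrist_force: [-0.7, 0.3, -0.8]
gripper_width: 0.703
finger_force: 0.0
```

>>> {"name": "move_arm", "arguments": {"moves": [[[0, 0, 0, 0, 0.7], [0, 0, 0, 0, 0.7]]]}}

```text
time_s: 13.35
ee_pos: [0.4217, -0.237, 0.2479]
tool_rot: [[-1.0, 0.001, -0.002], [0.001, 1.0, 0.001], [0.002, 0.001, -1.0]]
wrist_force: [-0.4, 0.3, -0.3]
gripper_width: 0.697
finger_force: 0.0
```

```bash
python3 - <<'E'
from h import *
s=arm.state(); print(s['time_s'],s['ee_pos'],np.round(s['tool_rot'],3),s['q'])
im=snap('wrist','w2.png')
for nm,w in(('handle',(.4225,-.2375,.104)),('handle',(.4225,-.2375,.06)),('post',(.465,-.2375,.088))): print(nm,proj('wrist',w,s))
x,y=proj('wrist',(.4225,-.2375,.104),s).astype(int); x0=max(x-90,0);y0=max(y-70,0); print(x0,y0)
cv2.imwrite('pics/crop6.png',cv2.resize(im[y0:y0+140,x0:x0+180],None,fx=4,fy=4)[:,:,::-1])
E
```

```text
13.35 [ 0.42174646 -0.23704718  0.24790245] [[-1.     0.001 -0.002]
 [ 0.001  1.     0.001]
 [ 0.002  0.001 -1.   ]] [-5.12050157e-01  1.88626332e-01 -2.18465841e-01  1.16573464e+00
 -8.84534256e-06 -5.10608173e-01]
handle [273.20993941 195.92286377]
handle [273.52093604 185.96829281]
post [273.51259711 232.91919205]
183 125
```

View pics/crop6.png

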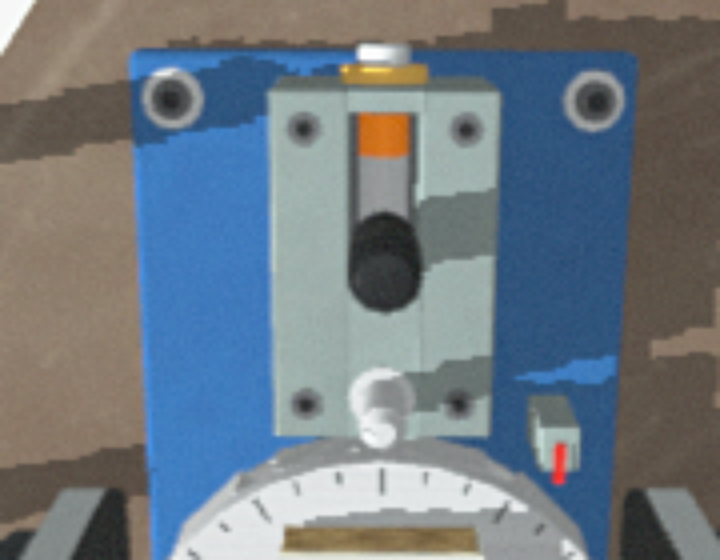

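The wrist view shows the handle top at wrist px (279,194) and the post in line with it. So the handle is at about x 0.4215, y -0.234, and it is still home, with the orange band hidden in its slot. I'll shift 3 mm, descend and close.

>>> {"name": "move_arm", "arguments": {"moves": [[[0, 0.1, -0.5, 0, 0.7], [0, 0, -0.6, 0, 0.7], [0, 0, -0.6, 0, 0.7], [0, 0, -0.6, 0, 0.7], [0, 0, -0.6, 0, 0.7], [0, 0, -0.6, 0, 0.7], [0, 0, -0.6, 0, 0.7], [0, 0, -0.6, 0, 0.7], [0, 0, -0.6, 0, 0.7], [0, 0, -0.3, 0, 0.7]]]}}

```text
time_s: 14.4
ee_pos: [0.4212, -0.2338, 0.0793]
tool_rot: [[-1.0, 0.001, -0.002], [0.001, 1.0, 0.001], [0.002, 0.001, -1.0]]
wrist_force: [-0.4, -0.8, 0.5]
gripper_width: 0.701
finger_force: 0.0
```

>>> {"name": "move_arm", "arguments": {"moves": [[[0, 0, 0, 0, 0.5], [0, 0, 0, 0, 0.4], [0, 0, 0, 0, 0.3], [0, 0, 0, 0, 0.25], [0, 0, 0, 0, 0.22], [0, 0, 0, 0, 0.22]]]}}

```text
time_s: 15.0
ee_pos: [0.4225, -0.2345, 0.0813]
tool_rot: [[-1.0, -0.0, 0.001], [-0.0, 1.0, -0.0], [-0.001, -0.0, -1.0]]
wrist_force: [0.3, 0.3, 0.1]
gripper_width: 0.22
finger_force: 0.0
```

>>> {"name": "move_arm", "arguments": {"moves": [[[0, 0, 0, 0, 0], [0, 0, 0, 0, 0], [0, 0, 0, 0, 0], [0, 0, 0, 0, 0]]]}}

```text
time_s: 15.4
ee_pos: [0.4225, -0.2345, 0.0814]
tool_rot: [[-1.0, -0.0, 0.001], [-0.0, 1.0, -0.0], [-0.001, -0.0, -1.0]]
wrist_force: [-0.7, 0.5, 5.7]
gripper_width: 0.194
finger_force: 58.5
```

>>> {"name": "move_arm", "arguments": {"moves": [[[-0.1, 0, 0, 0, 0], [-0.1, 0, 0, 0, 0], [-0.1, 0, 0, 0, 0], [-0.1, 0, 0, 0, 0], [0, 0, 0, 0, 0]]]}}

```text
time_s: 15.9
ee_pos: [0.4141, -0.2345, 0.0815]
tool_rot: [[-1.0, -0.001, 0.008], [-0.001, 1.0, 0.001], [-0.008, 0.001, -1.0]]
wrist_force: [8.5, 1.7, -3.1]
gripper_width: 0.188
finger_force: 58.6
```

>>> {"name": "move_arm", "arguments": {"moves": [[[-0.1, 0, 0, 0, 0], [-0.1, 0, 0, 0, 0], [-0.1, 0, 0, 0, 0], [-0.1, 0, 0, 0, 0], [0, 0, 0, 0, 0], [0, 0, 0, 0, 0]]]}}

```text
time_s: 16.5
ee_pos: [0.4038, -0.2344, 0.0816]
tool_rot: [[-1.0, -0.002, 0.011], [-0.002, 1.0, 0.001], [-0.011, 0.001, -1.0]]
wrist_force: [11.7, 2.8, -6.2]
gripper_width: 0.191
finger_force: 58.7
```

>>> {"name": "move_arm", "arguments": {"moves": [[[-0.1, 0, 0, 0, 0], [0, 0, 0, 0, 0], [0, 0, 0, 0, 0]]]}}

```text
time_s: 16.8
ee_pos: [0.4012, -0.2344, 0.0816]
tool_rot: [[-1.0, -0.002, 0.012], [-0.002, 1.0, 0.002], [-0.012, 0.002, -1.0]]
wrist_force: [12.9, 3.9, -5.9]
gripper_width: 0.189
finger_force: 58.8
```

>>> {"name": "move_arm", "arguments": {"moves": [[[-0.1, 0, 0, 0, 0], [0, 0, 0, 0, 0], [0, 0, 0, 0, 0]]]}}

```text
time_s: 17.1
ee_pos: [0.3986, -0.2344, 0.0816]
tool_rot: [[-1.0, -0.002, 0.012], [-0.002, 1.0, 0.002], [-0.012, 0.002, -1.0]]
wrist_force: [13.4, 4.5, -8.0]
gripper_width: 0.188
finger_force: 58.8
```

>>> {"name": "move_arm", "arguments": {"moves": [[[-0.05, 0, 0, 0, 0], [-0.05, 0, 0, 0, 0], [0, 0, 0, 0, 0], [0, 0, 0, 0, 0]]]}}

```text
time_s: 17.5
ee_pos: [0.3983, -0.2344, 0.0816]
tool_rot: [[-1.0, -0.003, 0.017], [-0.003, 1.0, 0.003], [-0.017, 0.002, -1.0]]
wrist_force: [21.9, 4.7, -13.7]
gripper_width: 0.19
finger_force: 59.0
```

>>> {"name": "move_arm", "arguments": {"moves": [[[-0.05, 0, 0, 0, 0], [-0.05, 0, 0, 0, 0], [0, 0, 0, 0, 0], [0, 0, 0, 0, 0]]]}}

```text
time_s: 17.9
ee_pos: [0.3982, -0.2344, 0.0817]
tool_rot: [[-1.0, -0.004, 0.023], [-0.004, 1.0, 0.003], [-0.023, 0.003, -1.0]]
wrist_force: [27.1, 7.8, -19.6]
gripper_width: 0.189
finger_force: 59.1
```

```bash
python3 - <<'E'
from h import *
s=arm.state(); print(s['time_s'],s['ee_pos'],s['wrist_force'],s['finger_force'])
im=snap('wrist','w3.png'); b=snap('scene','sc5.png')
x,y=proj('wrist',(.39,-.2345,.05),s).astype(int); x0=max(x-75,0);y0=max(y-70,0)
a=cv2.resize(im[y0:y0+150,x0:x0+150],(400,400)); c=cv2.resize(b[300:420,200:320],(400,400))
cv2.imwrite('pics/crop7.png',np.hstack([a,c])[:,:,::-1])
E
```

```text
17.9 [ 0.39823199 -0.23444981  0.08173587] [ 27.08497584   7.77831831 -19.60350814] 59.1472317231819
```

View pics/crop7.png

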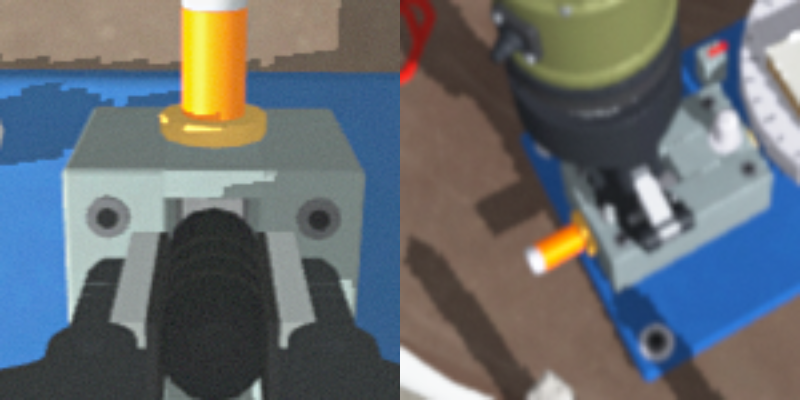

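The plunger is at its stop: the orange band shows fully behind the block and the position no longer changes as the force rises. I'll ease the excess pull slightly, then hand in.

>>> {"name": "move_arm", "arguments": {"moves": [[[0.08, 0, 0, 0, 0], [0, 0, 0, 0, 0], [0, 0, 0, 0, 0], [0, 0, 0, 0, 0], [0, 0, 0, 0, 0]]]}}

```text
time_s: 18.5
ee_pos: [0.3983, -0.2344, 0.0816]
tool_rot: [[-1.0, -0.003, 0.018], [-0.003, 1.0, 0.003], [-0.018, 0.003, -1.0]]
wrist_force: [21.2, 6.3, -15.1]
gripper_width: 0.188
finger_force: 59.8
```

```bash
python3 - <<'E'
from cell import arm
s=arm.state(); print(s['ee_pos'],s['wrist_force'])
if s['ee_pos'][0]<.3992: print(arm.close_job())
E
```

```text
[ 0.39828012 -0.23442233  0.08164271] [ 21.23797531   6.28210481 -15.12026517]
the job is handed in; nothing more can be done
None
```

The keeper is flat on the turntable and let go of, and the gripper is still holding the plunger handle drawn to its stop; the job was handed in at 18.5 s, and no verdict came back.

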